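Index the hat-block turntable and find the socket for its clamp nut

ROBOT

A 6-joint arm with a two-finger parallel gripper is mounted at the origin on the work surface. World frame = base frame: x ahead of the robot, y to its left, z up, the work surface at z = 0. Lengths are in mm, angles in rad, forces in N, time in s.
With the tool pointing down it reaches from about 425 to 950 mm from the base axis. Payload 14.7 kg.
Tool frame: the origin (TCP) lies midway between the tips of the shut fingers; the grasp point (between the pads) lies 19 mm behind it; z points along the fingers, y is the direction in which the jaws open and shut (so a half turn about z gives the same grasp; the last joint's range is limited). The gripper opens to 85 mm and grips with 20 to 120 N. Pads are 22 mm wide; open, the fingers measure 114 mm over their backs; the gripper's body (76 mm by 85 mm) begins 54 mm behind the grasp point. The pads swing forward as they close: fully open they stand 13 mm farther back than shut.
Start: joints at [1.26, 0.48, 1.596, -0, 1.065, -0.047], TCP at [169.464, 627.514, 231.297] pointing down, gripper open.
Joint ranges: [-2.75, 2.75], [-0.82, 2.05], [0.23, 2.67], [-1.56, 4.7], [0.09, 2.69], [-2.92, 2.92]. Speed limits (rad/s): [1.89, 1.89, 2.39, 3.01, 3.01, 3.01].

INTERFACE

Orientations are given as [roll, pitch, yaw] about the fixed x, y, z axes, in that order (R = Rz(yaw) Ry(pitch) Rx(roll)).
In Python, from cell import read_state, cams, ticket, models gives the robot as it stands.
- The arm moves only by the tool carry_out, never from a script. Its argument "series" is text: rows parted by semicolons, each of 7 numbers parted by spaces: the shift along the world's x, y, z in units of 25 mm (1.0 is 25 mm), then the turn, a rotation vector about the world's x, y, z in units of 6 degrees (1.0 is 6 degrees), then the closure, from 0 (fully open) to 1 (shut). A call has exactly 5 rows; each row shifts and turns the commanded pose from where the row before left it; what a row does not reach is not made up. A row lasts 1/10 s, in which the tool goes at most 50 mm and 8.59 degrees, less where a joint would pass 70% of its speed; a pose out of reach is approached as far as the arm can. A call is refused whole if a number of a shift passes 1 or a number of a turn 1, either way. A call with a gripper value outside its range is refused whole. The fingers move at their own pace and stop on an object; "newtons" is the grip in N (left out, the last holds). Time passes only in rows, so rows that do not move let the fingers close, or fill a call up. It gives the time, the measured TCP pose, the force and the opening at its end, in the units of the state.
- read_state(): the state, without advancing time (a new reading comes with each control period).
- cams.grab_frame(name): name is "scene" or "top" or "wrist"; returns (picture, depth): 480x640x3 uint8, red, green, blue; 480x640 float32, mm along the optical axis (not along the pixel's ray), 0 where there is no reading.
- cams.get_calibration(name): a dict with "K" (3x3 intrinsics, pixels), "k1" (the pictures are not rectified: a ray, as slopes to the right and down, at radius r is drawn at 1 + k1 r^2 times it, then the intrinsics apply), "camera_from_world" (4x4, takes a point from world to camera coordinates); the wrist camera has in their place "hand_eye" (4x4, takes a point from camera to tool coordinates, whose origin is the TCP and whose axes are the flange's). Camera axes: x right, y down, z forward; pixel columns grow to the right and rows downward; lengths in mm; the calibration is good to about 2 mm. A picture is of the moment at which its call begins: read the wrist's pose just before it. get_calibration takes no time and is no camera call.
- ticket.job_done(): hands the job in, once; it reports no verdict.
Trained networks look in the newest picture that a camera, given by its name, has taken for a name from the list of things; names that differ only in an ending like _2 or _b are one class to them, and where a whole thing is asked for, a point or a joint stands for the part that bears it (a point fixed in the world has none). Each returns a list of dicts, best first, with "score" (0 to 1); they miss things now and then, are a little off and sometimes report something else, mostly with a low value. They report only what shows in the picture. A call takes as long as a camera call. They do not tell look-alikes from the thing itself.
- models.outline_of(camera, query): "mask" (480x640 bool, what is visible of it) and "rect" ([left, top, right, bottom] in pixels, round what is visible of it).
The state is a dict: "time_s": time; "q": joint angles; "joint_velocities": joint speeds; "tau": joint torques, N m; "ee_pos": TCP position; "tcp_rot": TCP orientation; "ft_force": force on the tool from outside, world axes, zero at the start; "ft_torque": the same for the moment, N m; "gripper_width": finger opening in mm.
Only numpy, scipy, OpenCV 4.12 (cv2) and the standard library are available. Lean on these libraries where they do the work, as an engineer would, in place of code of your own. Each camera call takes 0.05 s, during which the arm holds its last target. There are 200 camera calls.

TASK

On the hat-block turntable, pull up the sprung plunger, swing the head round until the plunger can drop into the single working hole, and let it drop fully home, so that the clamp nut stands locked clear of the overhanging arm. Then find which of the two large sockets in the tray fits the nut by trying them: if one does not go on, stand it back upright in the tray; push the one that fits fully home over the nut. Finish still gripping that socket, seated on the nut; do not let go of it, and leave everything else on the bench where it is.

Things in the scene. Friction and masses are not known exactly. Their poses are not given: they have to be found in the camera images.
- stand: Fixed hat-block turntable: round steel foot 276 mm across; origin at the centre of its underside, on the head's vertical turning axis. Its rim, an index ring 42 mm high, has a long curved slot and one short opening, the working hole. A fixed grey arm 46 mm wide, underside 98 and top 110 mm high, lies over the nut at the start: from 183 mm out, at 10 deg left of the x axis, in to 40 mm from the axis.
- head (a joint): Angle of the turning head, rad, counter-clockwise from above (aluminium disc 196 mm across, with a wooden dome, top 100 mm above the bench, at its centre). Starts at 0 to 0.34, plunger down in the slot, which lets the head move only from -0.02 to 0.36. The plunger drops into the working hole at 1.25 (play 0.02 each way); stop at 1.40. Light friction, about 1 N at the knob.
- plunger (a joint): Lift of the sprung plunger, m: 0 is fully down (home), 0.022 fully up. Its pin is clear of the index ring above 0.012; between the openings it rides on the ring at about 0.012. The spring pushes it down with 4.5 N when down and 8 N when up.
- plunger_knob (a point): Centre of the plunger's round black knob, 28 mm across and 26 mm high, on a thin stem over a sleeve 28 mm wide whose top is 19 mm below this point when the plunger is down. The head carries it, on its -x side, 120 mm from the turning axis, and it moves in an arc about that axis with the head; 99 mm above the bench when down. Axes as the head's.
- nut_seat (a point): Centre of the top of the round boss (44 mm across) under the clamp nut, 66 mm from the turning axis on the head's +x side, 64 mm above the bench: the rim of a fully seated socket lies here. The fixed nut rises 18 mm from here, 24 mm across flats, top 3.5 mm bevelled; its flats face 30, 90 and 150 deg from this point's x axis. z up; x and y turn with the head.
- tray: Fixed shallow wooden tray, 240 x 170 mm, walls 16 mm high and 4 mm thick, to the left or right of the turntable; origin at the centre of its underside, x along its length.
- tray_floor (a point): Centre of the tray's inner floor, on which the sockets stand (the two large and one small start in a row along the tray's x axis, 75 mm apart, about 30 mm to the +y side of the centre line); axes as the tray's.
- socket_a: One of two alike large sockets (38 mm round dark body, 42 high; fixed on top a square steel adapter 20 x 20, 34 high, to hold it by; 250 g), mouth down. Origin: centre of the lower rim, z up. Adapter flats face x and y; the hex mouth's flats face x and every 60 deg, 24 mm deep. One mouth is 26.5 mm across flats and fits (1.2 mm, 10 deg play); the other is 21 and stops on top of the nut, 18 mm higher.
- socket_b: One of two alike large sockets (38 mm round dark body, 42 high; fixed on top a square steel adapter 20 x 20, 34 high, to hold it by; 250 g), mouth down. Origin: centre of the lower rim, z up. Adapter flats face x and y; the hex mouth's flats face x and every 60 deg, 24 mm deep. One mouth is 26.5 mm across flats and fits (1.2 mm, 10 deg play); the other is 21 and stops on top of the nut, 18 mm higher.
- small_socket: Bystander: a clearly thinner socket (body 26 mm across, narrower than the nut, so it is not to be tried) with the same adapter, 76 mm high, standing in the same row in the tray.
- spool: Bystander: a thread spool, 32 mm across, 34 mm high, standing in the tray.
- glue_jar: Bystander: a closed jar, 64 mm across, 85 mm high; origin at its foot.
- crown_block: Bystander: a domed dark wooden block, 104 mm across, 74 mm high.
- press_weight: Bystander: a round brass weight with a knob, 56 mm across, 56 mm high.
- brush: Bystander: a brush lying on the bench along its x axis.
- button_cup: Bystander: an open white cup, 68 mm across, 60 mm high.
Things that resemble listed ones, but are neither listed nor needed, are in the scene too. What is shaped like the socket_b but green is not meant.

How it is judged:
By the outcome, as a careful person would: the job done as asked, in the order asked, and still so for the second after the job is handed in, while the arm keeps its last pose, push and grip.
It also fails if it takes over 64 s, if anything falls off the work surface, if the arm or the gripper's body presses on something with over 40 N, if the wrist force passes 120 N, or if a joint passes its speed limit or range.

## Working session

There is one attempt and no reset: what is moved stays moved. The work goes in short steps, Python scripts to look and compute and a tool call to move; the robot and the scene stay as the last step left them, time stands still between calls to the robot, and variables do not carry over. Pictures are saved under pics/ and viewed, about 8 in all and at most 12, crops included, and the job is handed in when it is done.

Besides the shell and the picture viewer there is one more tool, called after "Call:" by a JSON object that holds its "method" and its "body", one argument or row to a line. carry_out: Moves the arm, as the interface text tells. Its arguments: {"type":"object","properties":{"series":{"type":"string"},"newtons":{"type":"number"}},"required":["series"]}

```bash
ls; mkdir -p pics; cat > h.py <<'E'
import numpy as np, cv2
from cell import read_state, cams, ticket, models
from scipy.spatial.transform import Rotation as R
def grab(n):
    s=read_state(); p,d=cams.grab_frame(n); c=cams.get_calibration(n)
    if n=='wrist':
        T=np.eye(4);T[:3,:3]=R.from_euler('xyz',s['tcp_rot']).as_matrix();T[:3,3]=s['ee_pos']
        W=T@np.array(c['hand_eye'])
    else: W=np.linalg.inv(np.array(c['camera_from_world']))
    return p,d,(np.array(c['K']),c['k1'],W)
def world(u,v,d,cal):
    K,k1,W=cal
    pt=np.array([np.ravel(u),np.ravel(v)],float).T.reshape(-1,1,2)
    n=cv2.undistortPoints(pt,K,np.array([k1,0,0,0.])).reshape(-1,2)
    P=np.c_[n,np.ones(len(n))]*np.ravel(d)[:,None]
    return P@W[:3,:3].T+W[:3,3]
def cloud(d,cal,mask=None):
    v,u=np.where((d>0)&(mask if mask is not None else True))
    return np.c_[world(u,v,d[v,u],cal),u,v]
def onplane(u,v,z,cal):
    a=world(u,v,np.ones(np.size(u)),cal);o=cal[2][:3,3];r=a-o
    return o+r*((z-o[2])/r[:,2])[:,None]
def proj(P,cal):
    K,k1,W=cal;Q=(np.atleast_2d(P)-W[:3,3])@W[:3,:3]
    return cv2.projectPoints(Q,np.zeros(3),np.zeros(3),K,np.array([k1,0,0,0.]))[0].reshape(-1,2)
def save(n,p): cv2.imwrite('pics/'+n+'.png',p[...,::-1])
E
python3 - <<'E'
from h import *
print({k:np.round(v,3) for k,v in read_state().items()})
for n in('top','scene'):
    p,d,cal=grab(n);save(n+'0',p);np.savez(n+'0',p=p,d=d,K=cal[0],k1=cal[1],W=cal[2]);print(n,cal[2][:3,3])
    for q in['stand','head','plunger','plunger_knob','nut_seat','tray','socket_a','small_socket']:
        for m in models.outline_of(n,q)[:4]:
            c=cloud(d,cal,m['mask']);print(q,round(m['score'],2),np.round(m['rect']),np.round(np.median(c[:,:3],0)),c[:,2].max().round())
E
```

```text
pics
{'time_s': np.float64(0.0), 'q': array([ 1.26 ,  0.481,  1.597,  0.   ,  1.065, -0.047]), 'joint_velocities': array([-0.001, -0.   , -0.   , -0.002,  0.001,  0.002]), 'tau': array([ 3.0000e-03, -9.5066e+01, -4.3019e+01,  0.0000e+00,  1.2000e-02,
       -0.0000e+00]), 'ee_pos': array([169.324, 627.135, 230.666]), 'tcp_rot': array([-3.14 , -0.   ,  2.878]), 'ft_force': array([ 0.602,  0.015, -0.016]), 'ft_torque': array([0.023, 0.017, 0.01 ]), 'gripper_width': np.float64(85.672)}
top [ 356.66084537   -3.89790502 1012.78032395]
stand 0.87 [262. 116. 391. 275.] [592.  -9.  57.] 113.0
head 0.63 [279. 158. 376. 274.] [580. -24.  58.] 113.0
plunger 0.69 [327. 250. 341. 268.] [474. -38. 110.] 113.0
plunger_knob 0.42 [329. 252. 341. 266.] [474. -38. 110.] 113.0
nut_seat 0.72 [281. 161. 369. 269.] [580. -24.  58.] 113.0
nut_seat 0.63 [433. 254. 457. 276.] [ 463. -267.   45.] 81.0
tray 0.62 [415. 209. 502. 322.] [ 463. -316.    3.] 79.0
tray 0.43 [278. 160. 368. 272.] [580. -24.  58.] 113.0
socket_a 0.76 [400. 335. 423. 357.] [ 297. -188.   41.] 78.0
socket_a 0.72 [434. 254. 460. 274.] [ 4
[... 217 characters left out ...]
1131.59206488 -532.03623148  778.15517308]
head 0.78 [284. 226. 394. 325.] [597. -41.  63.] 117.0
plunger 0.81 [286. 225. 302. 245.] [480. -41. 109.] 117.0
plunger 0.25 [465. 238. 504. 291.] [726. 227.  60.] 92.0
plunger_knob 0.58 [291. 227. 303. 245.] [482. -42. 110.] 117.0
nut_seat 0.66 [282. 226. 395. 325.] [597. -41.  63.] 117.0
tray 0.83 [101. 277. 257. 406.] [ 478. -322.    7.] 84.0
socket_a 0.89 [197. 318. 222. 362.] [ 554. -280.   47.] 85.0
socket_a 0.89 [170. 228. 191. 265.] [ 306. -198.   43.] 82.0
socket_a 0.85 [173. 293. 196. 333.] [ 476. -277.   47.] 85.0
socket_a 0.23 [156. 356. 178. 382.] [ 542. -353.   38.] 44.0
small_socket 0.96 [156. 271. 172. 311.] [ 402. -281.   49.] 86.0
```

```bash
python3 - <<'E'
import cv2,numpy as np
a=cv2.imread('pics/top0.png');b=cv2.imread('pics/scene0.png')
x=cv2.resize(a[100:370,240:520],None,fx=2.0,fy=2.0,interpolation=3)
y=cv2.resize(b[200:420,90:410],None,fx=1.0,fy=1.0)
cv2.imwrite('pics/crop1.png',x); cv2.imwrite('pics/crop2.png',cv2.resize(b[200:420,90:410],None,fx=2.4,fy=2.4,interpolation=3))
E
```

```text
(no output)
```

View pics/top0.png

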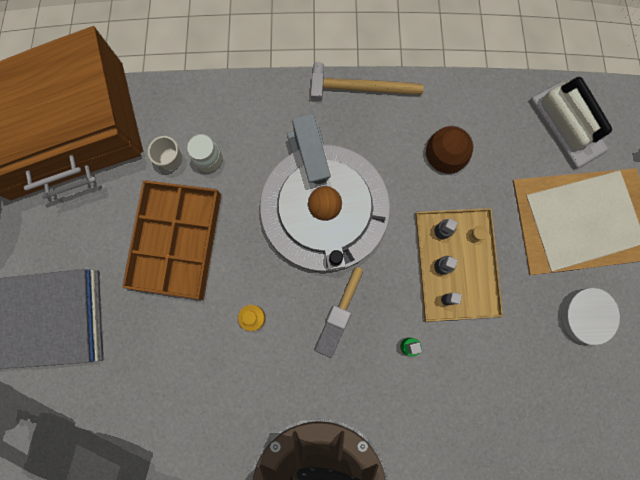

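View pics/crop2.png

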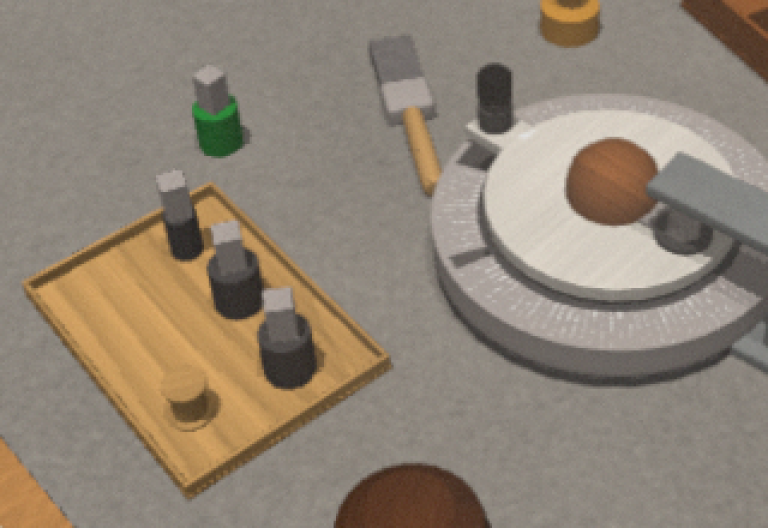

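Top view: turntable centre at about (325,208), plunger knob (336,258), and the dark mark of the working hole (378,218). The fixed arm runs (300,125)–(318,180), and the tray (458,265) is on the right. Candidates: large dark sockets in the tray at (447,228) and (445,264). Not meant: the thin one (452,298), and the green look-alike (411,346), which is outside the tray. The enlarged scene crop confirms this. Next I'll measure more precisely.

```bash
cat >> h.py <<'E'
def circ(P):
    A=np.c_[2*P[:,:2],np.ones(len(P))];s=np.linalg.lstsq(A,(P[:,:2]**2).sum(1),rcond=None)[0]
    return s[:2],np.sqrt(s[2]+s[:2]@s[:2])
def load(n):
    z=np.load(n+'0.npz');return z['p'],z['d'],(z['K'],float(z['k1']),z['W'])
E
python3 - <<'E'
from h import *
for n in('top','scene'):
    p,d,cal=load(n);c=cloud(d,cal);print(n)
    b=c[(abs(c[:,0]-590)<250)&(abs(c[:,1]+150)<250)]
    h,e=np.histogram(b[:,2],bins=np.arange(-8,124,2))
    print([(int(e[i]),int(h[i])) for i in range(len(h)) if h[i]>60])
    t=lambda x,y,r,z0,z1:c[(np.hypot(c[:,0]-x,c[:,1]-y)<r)&(c[:,2]>z0)&(c[:,2]<z1)]
    k=t(476,-39,25,105,125);print('knob top',k[:,:3].mean(0),(k.max(0)+k.min(0))[:3]/2,np.ptp(k[:,:2],axis=0))
    for nm,x,y in(('A',540,-271),('B',462,-266),('S',393,-272)):
        k=t(x,y,30,72,95);print(nm,k[:,:3].mean(0),((k.max(0)+k.min(0))/2)[:2],len(k))
        k=t(x,y,45,30,52);print('  shoulder',((k.max(0)+k.min(0))/2)[:2],np.ptp(k[:,:2],axis=0))
    r=t(590,-12,160,38,50);
    # rim outer edge: per-angle max radius
    cc=np.array([590,-12.])
    for it in range(4):
        an=np.arctan2(*(r[:,:2]-cc).T[::-1]);rr=np.hypot(*(r[:,:2]-cc).T);bi=np.digitize(an,np.linspace(-np.pi,np.pi,73))
        q=np.array([r[bi==i][np.argmax(rr[bi==i])] for i in np.unique(bi)])
        cc,R0=circ(q); res=abs(np.hypot(*(q[:,:2]-cc).T)-R0); cc,R0=circ(q[res<3])
    print('rim',cc,R0,r[:,2].mean())
E
```

```text
top
[(-8, 346), (-6, 2816), (-4, 8342), (-2, 9026), (0, 5390), (2, 3064), (4, 1229), (6, 317), (8, 191), (10, 311), (12, 413), (14, 452), (16, 413), (18, 271), (20, 108), (28, 71), (32, 69), (34, 160), (36, 697), (38, 1899), (40, 1791), (42, 656), (44, 174), (46, 89), (48, 88), (50, 110), (52, 192), (54, 764), (56, 2124), (58, 2034), (60, 681), (62, 176), (64, 120), (66, 170), (68, 171), (70, 136), (72, 82), (74, 66), (76, 125), (78, 133), (80, 87), (84, 78), (86, 75), (88, 64), (90, 85), (92, 94), (94, 124), (96, 137), (104, 211), (106, 635), (108, 580), (110, 165)]
knob top [475.10313003 -37.53690284 109.72857343] [475.30243673 -37.07707801 109.39191465] [26.35722535 25.524968  ]
A [ 544.62622695 -276.82761721   77.70558127] [ 544.92218147 -276.3031142 ] 92
  shoulder [ 543.9740781  -277.36684734] [36.72700523 37.42103304]
B [ 465.14298973 -272.63259034   77.64939874] [ 465.25821211 -272.65968524] 96
  shoulder [ 465.04374879 -273.06598379] [36.70259929 35.92319811]
S [ 394.0529509  -278.19247162   78.30464248] [ 394.07469408 -278.72636046] 112
  shoulder [ 393.5049266  -275.193091
[... 703 characters left out ...]
2), (104, 98), (106, 84), (108, 213), (110, 863), (112, 663), (114, 107)]
knob top [478.97199061 -39.59555293 112.37351489] [477.54612066 -38.26405742 111.20221569] [25.30221283 26.80780054]
A [ 547.64433323 -277.58724168   80.31659491] [ 545.00086993 -276.96801549] 147
  shoulder [ 545.93573885 -276.48740159] [37.07209669 37.26156942]
B [ 470.10039274 -273.34590463   80.09936358] [ 467.98380862 -272.9407929 ] 149
  shoulder [ 467.54083549 -273.23123837] [39.13826347 37.31896649]
S [ 397.4270733  -279.72314097   80.21658734] [ 394.29693035 -279.55295618] 136
  shoulder [ 397.90450436 -279.19148869] [22.83736715 25.8456739 ]
rim [594.99042289 -15.96570487] 138.70428568232592 43.90841091899676
```

Call:
{"method": "carry_out", "body": {
  "series": "1 -1 0.5 0 0 0 0; 1 -1 0.5 0 0 0 0; 1 -1 0.5 0 0 0 0; 1 -1 0.5 0 0 0 0; 1 -1 0.5 0 0 0 0"
}}

```text
time_s: 1.4
ee_pos: [295.3, 501.4, 294.4]
tcp_rot: [3.141, 0.0, 2.878]
ft_force: [-0.2, 0.7, -0.6]
gripper_width: 85.4
```

Call:
{"method": "carry_out", "body": {
  "series": "0.36 -1 0 0 0 -1 0; 0.36 -1 0 0 0 -1 0; 0.36 -1 0 0 0 -1 0; 0.36 -1 0 0 0 -1 0; 0.36 -1 0 0 0 -1 0"
}}

```text
time_s: 1.9
ee_pos: [339.7, 376.5, 293.9]
tcp_rot: [3.141, 0.0, 2.35]
ft_force: [-0.1, -0.6, 0.2]
gripper_width: 85.3
```

Call:
{"method": "carry_out", "body": {
  "series": "0.36 -1 0 0 0 -1 0; 0.36 -1 0 0 0 -1 0; 0.36 -1 0 0 0 -1 0; 0.36 -1 0 0 0 -1 0; 0.36 -1 0 0 0 -1 0"
}}

```text
time_s: 2.4
ee_pos: [384.7, 251.5, 294.0]
tcp_rot: [3.141, -0.0, 1.826]
ft_force: [-0.8, 0.7, -0.0]
gripper_width: 85.4
```

Call:
{"method": "carry_out", "body": {
  "series": "0.36 -1 0 0 0 -0.8 0; 0.36 -1 0 0 0 0 0; 0.36 -1 0 0 0 0 0; 0.36 -1 0 0 0 0 0; 0.36 -1 0 0 0 0 0"
}}

```text
time_s: 2.9
ee_pos: [429.7, 126.5, 294.0]
tcp_rot: [3.141, -0.0, 1.747]
ft_force: [0.2, 0.1, -0.5]
gripper_width: 85.6
```

Call:
{"method": "carry_out", "body": {
  "series": "0.36 -1 0 0 0 0 0; 0.36 -1 0 0 0 0 0; 0.36 -1 0 0 0 0 0; 0.36 -1 0 0 0 0 0; 0 0 0 0 0 0 0"
}}

```text
time_s: 3.4
ee_pos: [466.4, 25.2, 293.9]
tcp_rot: [3.141, 0.001, 1.745]
ft_force: [-0.6, 0.8, -0.2]
gripper_width: 85.0
```

```bash
python3 - <<'E'
from h import *
p,d,cal=grab('wrist');save('w1',p);np.savez('wrist0',p=p,d=d,K=cal[0],k1=cal[1],W=cal[2])
print(read_state()['ee_pos'],cal[2][:3,3],cal[2][:3,2])
c=cloud(d,cal)
t=lambda x,y,r,z0,z1:c[(np.hypot(c[:,0]-x,c[:,1]-y)<r)&(c[:,2]>z0)&(c[:,2]<z1)]
k=t(476,-39,30,104,125)
if len(k):print('knob top',k[:,:3].mean(0),((k.max(0)+k.min(0))/2)[:3],np.ptp(k[:,:2],axis=0))
pt,dt,ct=load('top')
print('hole top',onplane([378],[218],42,ct), 'arm mask')
c=cloud(dt,ct);a=c[(c[:,2]>102)&(c[:,2]<115)&(np.hypot(c[:,0]-594.5,c[:,1]+17)>38)&(c[:,0]>600)]
print(len(a),a[:,:3].mean(0));m,s,v=cv2.minAreaRect(a[:,:2].astype(np.float32));print(m,s,v,np.degrees(np.arctan2(m[1]+17,m[0]-594.5)))
E
```

```text
[465.80144521  26.43668053 293.82112378] [453.22839479  96.30672212 436.79917964] [ 0.05069814 -0.28363361 -0.9575916 ]
knob top [475.76028027 -36.79592733 111.65600442] [476.11210505 -38.28595285 109.37787531] [27.63522545 27.10183729]
hole top [[ 565.75876537 -131.04411059   42.        ]] arm mask
2236 [716.19103466  85.27210829 108.06439021]
(803.7628784179688, 24.647705078125) (349.5566711425781, 1320.4505615234375) 0.5115025043487549 11.255986580125484
```

View pics/w1.png

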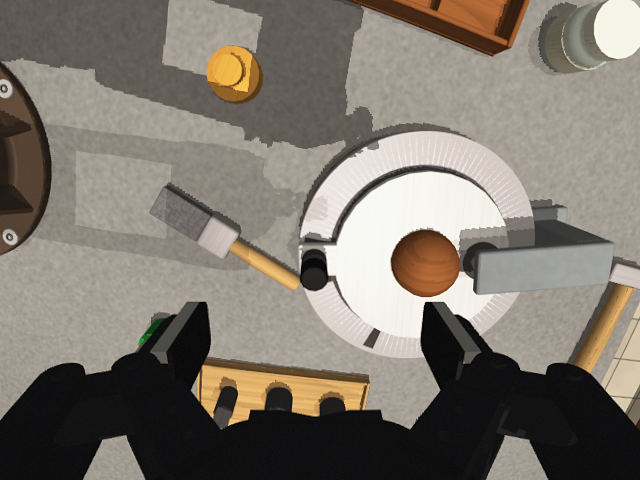

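Call:
{"method": "carry_out", "body": {
  "series": "0.1 -0.9 -0.4 0 0 0 0; 0.1 -0.9 -0.8 0 0 0 0; 0.1 -0.74 -1 0 0 0 0; 0.1 0 -1 0 0 0 0; 0 0 -1 0 0 0 0"
}}

```text
time_s: 3.95
ee_pos: [475.6, -35.7, 188.1]
tcp_rot: [3.141, 0.0, 1.746]
ft_force: [0.1, 0.3, 0.2]
gripper_width: 85.1
```

```bash
python3 - <<'E'
from h import *
_,_,cal=load('wrist');print('hole wrist',onplane([372],[337],42,cal))
pt,dt,ct=load('top')
for nm,(p,d,cc) in (('top',load('top')),('scene',load('scene')),('wrist',load('wrist'))):
    c=cloud(d,cc);r=np.hypot(c[:,0]-594.5,c[:,1]+17)
    a=c[(c[:,2]>102)&(c[:,2]<117)&(r>42)&(r<190)&(c[:,0]>610)&(abs(c[:,1])<80)]
    m,s,v=cv2.minAreaRect(a[:,:2].astype(np.float32));print(nm,len(a),np.round(m),np.round(s),v,a[:,2].mean(),np.degrees(np.arctan2(m[1]+17,m[0]-594.5)))
print(proj([[594.5,-17,42]],ct))
E
```

```text
hole wrist [[ 565.34725829 -131.8974292    42.        ]]
top 1481 [703.  11.] [143.  46.] 14.432153701782227 107.60308954715326 14.274950060823393
scene 1924 [704.  10.] [145.  49.] 14.344918251037598 110.96259042956382 14.125830330110807
wrist 5989 [702.  11.] [144.  47.] 14.703404426574707 110.03098338982888 14.388873489141606
[[324.24843    205.23001432]]
```

Call:
{"method": "carry_out", "body": {
  "series": "0 0 -1 0 0 0 0; 0 0 -1 0 0 0 0; 0 0 -1 0 0 0 0; 0 0 -0.9 0 0 0 0; 0 0 -0.3 0 0 0 0"
}}

```text
time_s: 4.45
ee_pos: [474.3, -35.0, 82.2]
tcp_rot: [-3.139, -0.001, 1.747]
ft_force: [0.1, 0.7, 0.3]
gripper_width: 85.3
```

Call:
{"method": "carry_out", "body": {
  "series": "0 0 -0.1 0 0 0 0.3; 0 0 0 0 0 0 0.6; 0 0 0 0 0 0 1; 0 0 0 0 0 0 1; 0 0 0 0 0 0 1",
  "newtons": 50
}}

```text
time_s: 4.95
ee_pos: [475.9, -36.0, 82.3]
tcp_rot: [3.14, 0.0, 1.747]
ft_force: [-2.0, 0.3, 10.9]
gripper_width: 26.4
```

Call:
{"method": "carry_out", "body": {
  "series": "0 0 0.2 0 0 0 1; 0 0 0.2 0 0 0 1; 0 0 0.2 0 0 0 1; 0 0 0 0 0 0 1; 0 0 0 0 0 0 1"
}}

```text
time_s: 5.45
ee_pos: [475.8, -36.0, 96.5]
tcp_rot: [3.141, 0.0, 1.747]
ft_force: [3.8, 1.1, -7.8]
gripper_width: 26.1
```

Call:
{"method": "carry_out", "body": {
  "series": "0 0 0.08 0 0 0 1; 0 0 0.08 0 0 0 1; 0 0 0 0 0 0 1; 0 0 0 0 0 0 1; 0 0 0 0 0 0 1"
}}

```text
time_s: 5.95
ee_pos: [475.7, -36.0, 100.3]
tcp_rot: [3.141, 0.0, 1.747]
ft_force: [6.1, 0.5, -8.8]
gripper_width: 26.3
```

```bash
python3 - <<'E'
from h import *
s=read_state();print(s['ee_pos'],s['ft_force'])
p,d,cal=grab('wrist');save('w2',cv2.resize(p,(480,360)))
p,d,cal=grab('scene');c=cloud(d,cal);save('s2',cv2.resize(p[190:300,240:400],None,fx=4,fy=4))
# swing plan: 23 rows of 0.05 rad, about axis, from current TCP
ax=np.array([594.5,-17]);v=s['ee_pos'][:2]-ax;print(np.hypot(*v),np.arctan2(v[1],v[0])+np.pi)
a0=np.arctan2(-21.3,-118.)
r=120
for N in(12,):
    A=a0+np.linspace(0,1.15,N+1);P=r*np.c_[np.cos(A),np.sin(A)];print(np.round(np.diff(P,axis=0)/25,2).tolist(),np.degrees(1.15/N)/6)
E
```

```text
[475.73386702 -36.0203975  100.25677927] [ 6.12037602  0.5096037  -8.79028322]
120.27954881937711 0.15880152530035474
[[0.1, -0.45], [0.15, -0.44], [0.19, -0.42], [0.23, -0.4], [0.26, -0.38], [0.3, -0.35], [0.33, -0.32], [0.36, -0.29], [0.39, -0.25], [0.41, -0.21], [0.43, -0.17], [0.44, -0.13]] 0.9151409227783982
```

View pics/s2.png

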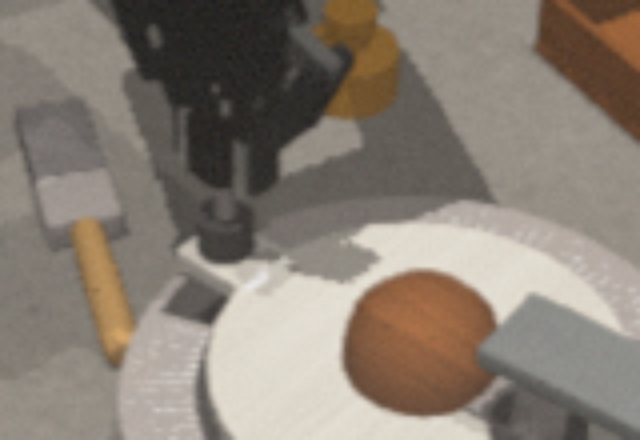

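The crop shows the knob in the fingers at about (220,190), raised clear of its sleeve (225,235) with the bare stem visible. Now I'll swing it.

Call:
{"method": "carry_out", "body": {
  "series": "0.13 -0.45 0 0 0 0.91 1; 0.16 -0.44 0 0 0 0.91 1; 0.19 -0.42 0 0 0 0.92 1; 0.23 -0.4 0 0 0 0.92 1; 0.26 -0.38 0 0 0 0.92 1"
}}

```text
time_s: 6.55
ee_pos: [498.0, -88.4, 99.7]
tcp_rot: [-3.139, -0.003, 2.23]
ft_force: [-1.0, -1.5, -8.7]
gripper_width: 26.0
```

Call:
{"method": "carry_out", "body": {
  "series": "0.3 -0.35 0 0 0 0.91 1; 0.33 -0.32 0 0 0 0.91 1; 0.36 -0.29 0 0 0 0.92 1; 0.39 -0.25 0 0 0 0.92 1; 0.41 -0.21 0 0 0 0.92 1"
}}

```text
time_s: 7.05
ee_pos: [542.3, -124.6, 99.4]
tcp_rot: [-3.14, -0.004, 2.71]
ft_force: [-6.7, -12.0, -8.5]
gripper_width: 26.4
```

Call:
{"method": "carry_out", "body": {
  "series": "0.43 -0.17 0 0 0 0.91 1; 0.44 -0.13 0 0 0 0.91 1; 0 0 0 0 0 0 1; 0 0 0 0 0 0 1; 0 0 0 0 0 0 1"
}}

```text
time_s: 7.55
ee_pos: [564.3, -132.5, 99.5]
tcp_rot: [-3.14, -0.003, 2.897]
ft_force: [-5.0, -17.2, -8.2]
gripper_width: 26.0
```

```bash
python3 - <<'E'
from h import *
s=read_state();print(s['ee_pos'],s['ft_force'],s['gripper_width'],s['tcp_rot'])
ax=np.array([594.5,-17]);v=s['ee_pos'][:2]-ax;print(np.hypot(*v),np.arctan2(v[1],v[0])+np.pi)
for n in('top','scene'):
    p,d,cal=grab(n);save(n+'3',p)
    c=cloud(d,cal);r=np.hypot(c[:,0]-594.5,c[:,1]+17)
    print(proj([594.5-120*np.cos(1.326),-17-120*np.sin(1.326),60],cal))
    if n=='top': im=cv2.resize(p[140:280,250:420],None,fx=3,fy=3)
    else: im=np.vstack([im,cv2.resize(p[210:350,230:400],None,fx=3,fy=3)])
save('m3',im[:, :] if 0 else np.hstack([im[:420],im[420:]])[:, :])
E
python3 -c "
import cv2;a=cv2.imread('pics/m3.png');cv2.imwrite('pics/m3.png',cv2.resize(a,(800,330)))"
```

```text
[ 564.34221144 -132.52596366   99.4632625 ] [ -4.98147701 -17.24121951  -8.15465094] 25.9501022239133 [-3.1396283  -0.00319801  2.89741787]
119.39740571120147 1.3154471470733289
[[380.20980815 216.32920248]]
[[283.47148068 301.07694586]]
```

View pics/m3.png

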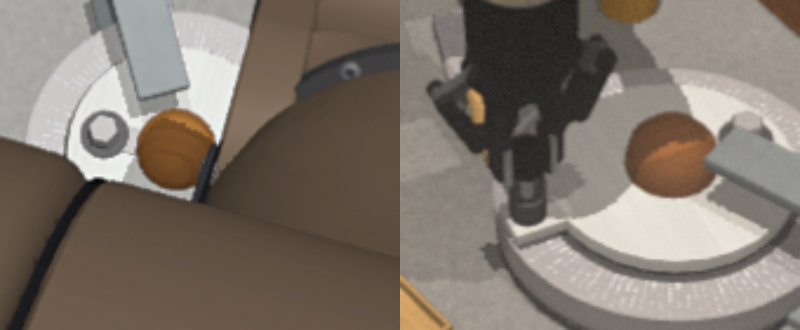

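```bash
python3 - <<'E'
from h import *
p,d,cal=grab('top');c=cloud(d,cal)
P=onplane([294.6],[194.4],80,cal)[0];v=P[:2]-[594.5,-17];print(P,np.hypot(*v),np.arctan2(v[1],v[0]))
k=c[(np.hypot(c[:,0]-P[0],c[:,1]-P[1])<22)];
for lo,hi in((73,95),(61,73)):
    q=k[(k[:,2]>lo)&(k[:,2]<hi)];
    if len(q):v=q[:,:2].mean(0)-[594.5,-17];m=(q.max(0)+q.min(0))[:2]/2-[594.5,-17];print(len(q),q[:,2].mean(),v,np.hypot(*v),np.arctan2(v[1],v[0]),m,np.arctan2(m[1],m[0]))
E
```

```text
[608.69994364  44.37297157  80.        ] 62.99428575891555 1.3434259356382348
121 79.23503178462929 [14.03928115 63.82721221] 65.35299866050536 1.3542864537823256 [14.27427308 64.80842988] 1.354004391191186
139 63.111382860461006 [10.61828557 59.34904555] 60.29143551400688 1.3937569675926327 [14.1745959  61.47598303] 1.3441854319797524
```

Call:
{"method": "carry_out", "body": {
  "series": "-0.02 -0.06 0 0 0 0 1; 0 0 -0.16 0 0 0 1; 0 0 -0.16 0 0 0 1; 0 0 -0.16 0 0 0 1; 0 0 0 0 0 0 1"
}}

```text
time_s: 8.2
ee_pos: [564.2, -132.9, 87.2]
tcp_rot: [-3.141, -0.003, 2.897]
ft_force: [-4.3, -7.2, -6.7]
gripper_width: 26.5
```

Call:
{"method": "carry_out", "body": {
  "series": "0 0 -0.1 0 0 0 1; 0 0 -0.1 0 0 0 1; 0 0 0 0 0 0 1; 0 0 0 0 0 0 1; 0 0 0 0 0 0 1"
}}

```text
time_s: 8.7
ee_pos: [564.5, -132.9, 82.7]
tcp_rot: [-3.141, -0.002, 2.897]
ft_force: [-4.2, -6.6, -5.4]
gripper_width: 26.2
```

Call:
{"method": "carry_out", "body": {
  "series": "0 0 -0.08 0 0 0 1; 0 0 -0.08 0 0 0 1; 0 0 0 0 0 0 1; 0 0 0 0 0 0 1; 0 0 0 0 0 0 1"
}}

```text
time_s: 9.2
ee_pos: [566.4, -133.4, 81.4]
tcp_rot: [-3.141, 0.002, 2.897]
ft_force: [-9.9, -4.7, 36.6]
gripper_width: 26.5
```

Call:
{"method": "carry_out", "body": {
  "series": "0 0 0.06 0 0 0 1; 0 0 0 0 0 0 0.5; 0 0 0 0 0 0 0; 0 0 0 0 0 0 0; 0 0 1 0 0 0 0"
}}

```text
time_s: 9.7
ee_pos: [563.8, -132.0, 103.4]
tcp_rot: [3.141, -0.005, 2.897]
ft_force: [1.0, 0.2, 0.9]
gripper_width: 82.2
```

Call:
{"method": "carry_out", "body": {
  "series": "0 0 1 0 0 0 0; 0 0 1 0 0 0 0; 0 -1 1 0 0 1 0; 0 -1 0.5 0 0 1 0; 0 -1 0 0 0 0 0"
}}

```text
time_s: 10.2
ee_pos: [566.7, -208.7, 195.3]
tcp_rot: [-3.141, 0.003, 3.111]
ft_force: [0.2, 0.2, -0.6]
gripper_width: 85.6
```

```bash
python3 - <<'E'
from h import *
s=read_state();print(s['ee_pos'],s['ft_force'],s['gripper_width'],s['tcp_rot'])
for n in('top','scene','wrist'):
    p,d,cal=grab(n);save(n+'4',p);np.savez(n+'0',p=p,d=d,K=cal[0],k1=cal[1],W=cal[2]);c=cloud(d,cal)
    k=c[(np.hypot(c[:,0]-565.4,c[:,1]+133.4)<24)&(c[:,2]>85)&(c[:,2]<150)]
    print(n,len(k))
    if len(k): print(np.percentile(k[:,2],[50,90,99]).round(1)); k=k[k[:,2]>104]; print(((k.max(0)+k.min(0))/2)[:2],k[:,:3].mean(0))
    k=c[(np.hypot(c[:,0]-609,c[:,1]-47)<20)&(c[:,2]>75)&(c[:,2]<95)];print(len(k),k[:,:3].mean(0),((k.max(0)+k.min(0))/2)[:2])
    for nm,x,y in(('A',546,-277),('B',467,-273)):
        k=c[(np.hypot(c[:,0]-x,c[:,1]-y)<22)&(c[:,2]>72)&(c[:,2]<95)]
        if len(k)>20: print(nm,len(k),((k.max(0)+k.min(0))/2)[:2],cv2.minAreaRect(k[:,:2].astype(np.float32)))
p,_,_=load('wrist');q,_,_=load('scene')
save('m4',np.hstack([cv2.resize(p,(440,330)),cv2.resize(q[210:350,230:383],(360,330))]))
E
```

```text
[ 566.74956694 -208.67554734  195.34192004] [ 0.16902338  0.20351103 -0.62247292] 85.5591147791747 [-3.14057167e+00  2.87887575e-03  3.11093943e+00]
top 182
[109.1 111.7 113.3]
[ 566.75154943 -133.80218354] [ 565.82052505 -133.83945314  109.47931203]
115 [608.33482231  46.83123407  79.34459356] [609.25693367  46.77232709]
scene 277
[110.9 115.1 116.5]
[ 569.09458948 -134.06700177] [ 570.31578546 -135.14786417  112.18115873]
102 [610.11211296  47.57246117  83.71626216] [609.68366147  46.71050759]
A 147 [ 545.76821472 -276.43486918] ((545.5462036132812, -276.5438232421875), (18.534177780151367, 22.58884048461914), 61.466678619384766)
B 149 [ 468.17202477 -272.6040136 ] ((468.6373291015625, -272.6224365234375), (20.457719802856445, 22.59221076965332), 66.20649719238281)
wrist 1658
[111.7 112.9 113.5]
[ 565.94860072 -135.24002936] [ 564.59948872 -136.32714465  111.39503984]
597 [607.59788581  40.61770867  80.62912355] [608.33156629  42.13465774]
A 839 [ 544.41280512 -277.95226402] ((544.5139770507812, -278.2069091796875), (20.34930992126465, 20.355453491210938), 60.9434814453125)
B 979 [ 465.99865493 -273.91781284] ((466.05963134765625, -274.2531433105469), (20.469745635986328, 20.350065231323242), 68.0716323852539)
```

View pics/m4.png

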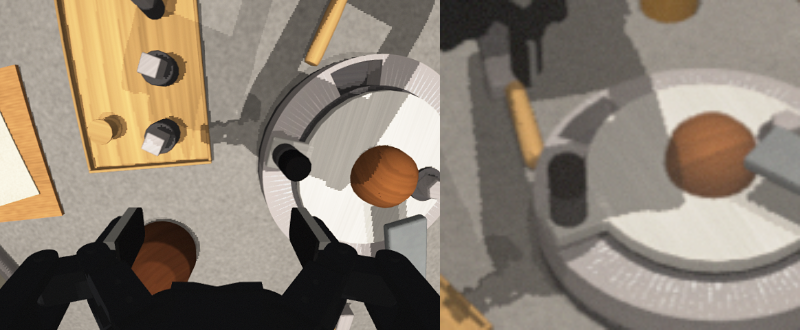

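Left (wrist view): both large sockets stand in the tray at (160,70) and (160,135). The knob (292,162) is now at the working hole, and the slot (355,75) is empty. Right (scene crop): the knob sits straight on its sleeve. Knob top is 112 mm, the same as at the start, and the head angle is about 1.26, so the plunger is home. Going to the nearer socket, A.

Call:
{"method": "carry_out", "body": {
  "series": "-0.3 -0.9 -0.5 0 0 -1 0.4; -0.3 -0.9 -0.5 0 0 -1 0.4; -0.28 -0.94 -0.5 0 0 -1 0.4; 0 0 -0.5 0 0 -1 0.4; 0 0 0 0 0 -0.55 0.4"
}}

```text
time_s: 10.85
ee_pos: [542.4, -275.4, 141.0]
tcp_rot: [3.141, -0.004, 2.624]
ft_force: [-0.0, 0.2, -0.3]
gripper_width: 51.1
```

```bash
python3 - <<'E'
from h import *
p,d,cal=grab('wrist');s=read_state();print(s['ee_pos'],s['gripper_width'],s['tcp_rot']);c=cloud(d,cal)
for nm,x,y in(('A',545,-277),('B',467,-273)):
    k=c[(np.hypot(c[:,0]-x,c[:,1]-y)<22)&(c[:,2]>74)&(c[:,2]<86)]
    if len(k)>20: print(nm,len(k),k[:,2].mean(),((k.max(0)+k.min(0))/2)[:2],cv2.minAreaRect(k[:,:2].astype(np.float32)))
k=c[(np.hypot(c[:,0]-545,c[:,1]+310)<40)&(c[:,2]<10)];print('floor',np.median(k[:,2]))
E
```

```text
[ 542.84741839 -275.25127353  141.81151403] 50.99033904265289 [ 3.14137890e+00 -2.82460308e-03  2.62255531e+00]
A 1137 79.99265549849218 [ 544.38533556 -278.2256434 ] ((544.6260375976562, -278.2675476074219), (19.85004997253418, 20.710540771484375), 60.6993522644043)
B 1373 80.12487543986157 [ 466.10867782 -274.50847215] ((466.01654052734375, -274.29229736328125), (20.355663299560547, 19.857158660888672), 67.3584213256836)
floor 4.448481171807998
```

Call:
{"method": "carry_out", "body": {
  "series": "0.08 -0.1 -0.9 0 0 0 0.4; 0 0 -0.9 0 0 0 0.4; 0 0 -0.9 0 0 0 0.4; 0 0 -0.9 0 0 0 0.4; 0 0 0 0 0 0 0.4"
}}

```text
time_s: 11.4
ee_pos: [544.1, -276.9, 50.6]
tcp_rot: [3.141, -0.005, 2.631]
ft_force: [-0.7, 1.1, 0.1]
gripper_width: 51.2
```

Call:
{"method": "carry_out", "body": {
  "series": "0 0 0 0 0 0 1; 0 0 0 0 0 0 1; 0 0 0 0 0 0 1; 0 0 0 0 0 0 1; 0 0 0 0 0 0 1",
  "newtons": 60
}}

```text
time_s: 11.9
ee_pos: [546.5, -279.0, 54.6]
tcp_rot: [3.141, 0.002, 2.63]
ft_force: [1.0, 2.9, 8.0]
gripper_width: 18.8
```

Call:
{"method": "carry_out", "body": {
  "series": "0 0 0.6 0 0 0 1; 0 0 1 0 0 0 1; 0 0 1 0 0 0 1; 0 0 1 0 0 0 1; 0 0 1 0 0 0 1"
}}

```text
time_s: 12.4
ee_pos: [545.6, -278.8, 170.6]
tcp_rot: [-3.142, 0.001, 2.63]
ft_force: [0.3, -0.4, -1.4]
gripper_width: 19.2
```

Call:
{"method": "carry_out", "body": {
  "series": "0.2 0.6 0.6 0 0 0.5 1; 0.2 1 0.2 0 0 0.5 1; 0.2 1 0 0 0 0.5 1; 0.2 1 0 0 0 0.5 1; 0.2 1 0 0 0 0.67 1"
}}

```text
time_s: 12.9
ee_pos: [570.7, -162.0, 189.1]
tcp_rot: [3.141, 0.0, 2.913]
ft_force: [0.4, -0.7, -1.5]
gripper_width: 18.7
```

Call:
{"method": "carry_out", "body": {
  "series": "0.2 1 0 0 0 0 1; 0.2 1 0 0 0 0 1; 0.2 1 0 0 0 0 1; 0.2 1 0 0 0 0 1; 0.2 1 0 0 0 0 1"
}}

```text
time_s: 13.4
ee_pos: [595.5, -36.9, 189.0]
tcp_rot: [3.141, 0.0, 2.911]
ft_force: [-0.1, 0.8, -2.2]
gripper_width: 18.9
```

Call:
{"method": "carry_out", "body": {
  "series": "0.2 1 0 0 0 0 1; 0.2 1 0 0 0 0 1; 0.12 0.8 0 0 0 0 1; 0 0.6 0 0 0 0 1; 0 0 0 0 0 0 1"
}}

```text
time_s: 13.9
ee_pos: [608.3, 48.4, 188.6]
tcp_rot: [3.141, -0.0, 2.912]
ft_force: [1.5, -0.1, -2.6]
gripper_width: 19.2
```

```bash
python3 - <<'E'
from h import *
s=read_state();print(s['ee_pos'],s['gripper_width'],s['tcp_rot'],s['ft_force'])
p,d,cal=grab('scene');save('s5',p)
P=s['ee_pos'];c=cloud(d,cal);k=c[(np.hypot(c[:,0]-P[0],c[:,1]-P[1])<40)&(c[:,2]<P[2]+5)&(c[:,2]>P[2]-60)]
print(np.percentile(k[:,2],[1,50,99]));r=k[(k[:,2]<P[2]-10)&(k[:,2]>P[2]-46)];print('body',circ(r))
E
```

```text
[608.28240965  48.36463427 188.64309805] 19.221495351547986 [ 3.14131721e+00 -2.21871245e-04  2.91205025e+00] [ 1.5013982  -0.12854005 -2.64839069]
[141.47776278 169.17608304 192.48583504]
body (array([606.29543864,  48.87314356]), np.float64(17.90005524435138))
```

Call:
{"method": "carry_out", "body": {
  "series": "0.11 -0.07 -0.3 0 0 0 1; 0 0 -0.8 0 0 0 1; 0 0 -0.8 0 0 0 1; 0 0 -0.2 0 0 0 1; 0 0 0 0 0 0 1"
}}

```text
time_s: 14.45
ee_pos: [610.9, 43.7, 134.9]
tcp_rot: [-3.141, -0.002, 2.908]
ft_force: [-0.6, 0.8, -2.5]
gripper_width: 19.0
```

```bash
python3 - <<'E'
from h import *
s=read_state();print(s['ee_pos'],s['ft_force'])
p,d,cal=grab('scene');save('s6',cv2.resize(p[190:330,310:470],None,fx=4.5,fy=4.2))
P=s['ee_pos'];c=cloud(d,cal);k=c[(np.hypot(c[:,0]-P[0],c[:,1]-P[1])<30)];r=k[(k[:,2]<P[2]-10)&(k[:,2]>P[2]-44)];print('body',circ(r),len(r))
for ang in (0,):
  from scipy.optimize import least_squares
  f=least_squares(lambda x:np.hypot(r[:,0]-x[0],r[:,1]-x[1])-19,P[:2],loss='soft_l1');print(f.x)
E
```

```text
[610.89250202  43.73178746 134.92965952] [-0.64898899  0.7952226  -2.50972235]
body (array([608.92620954,  44.07588182]), np.float64(17.766676782747226)) 293
[607.80835788  45.29066843]
```

View pics/s6.png

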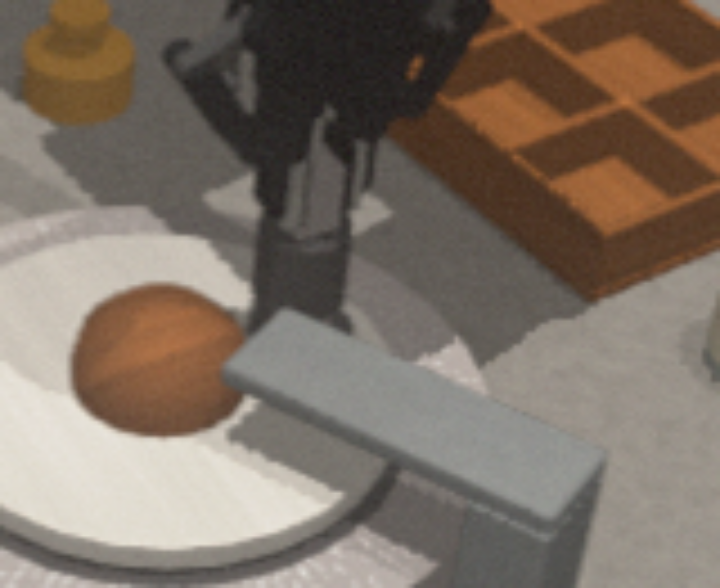

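The crop shows socket A upright in the fingers at about (300,280), over the nut and clear of the fixed arm. I'll fine-shift it and lower gently.

Call:
{"method": "carry_out", "body": {
  "series": "0.04 0.1 0 0 0 0 1; 0 0 -0.08 0 0 0 1; 0 0 -0.08 0 0 0 1; 0 0 -0.08 0 0 0 1; 0 0 0 0 0 0 1"
}}

```text
time_s: 15.0
ee_pos: [612.3, 47.0, 129.6]
tcp_rot: [-3.141, -0.0, 2.909]
ft_force: [1.0, -0.1, -2.2]
gripper_width: 18.9
```

Call:
{"method": "carry_out", "body": {
  "series": "0 0 -0.1 0 0 0 1; 0 0 -0.1 0 0 0 1; 0 0 -0.1 0 0 0 1; 0 0 0 0 0 0 1; 0 0 0 0 0 0 1"
}}

```text
time_s: 15.5
ee_pos: [612.4, 47.0, 122.2]
tcp_rot: [-3.142, -0.0, 2.909]
ft_force: [0.7, -0.6, -2.4]
gripper_width: 18.7
```

Call:
{"method": "carry_out", "body": {
  "series": "0 0 -0.1 0 0 0 1; 0 0 -0.1 0 0 0 1; 0 0 -0.08 0 0 0 1; 0 0 0 0 0 0 1; 0 0 0 0 0 0 1"
}}

```text
time_s: 16.0
ee_pos: [612.4, 47.0, 115.2]
tcp_rot: [-3.142, -0.0, 2.909]
ft_force: [-0.3, 0.3, -2.4]
gripper_width: 18.8
```

Call:
{"method": "carry_out", "body": {
  "series": "0 0 -0.06 0 0 0 1; 0 0 -0.06 0 0 0 1; 0 0 0 0 0 0 1; 0 0 0 0 0 0 1; 0 0 0 0 0 0 1"
}}

```text
time_s: 16.5
ee_pos: [613.9, 46.9, 114.5]
tcp_rot: [3.141, 0.003, 2.909]
ft_force: [-4.5, -1.4, 26.5]
gripper_width: 19.1
```

Call:
{"method": "carry_out", "body": {
  "series": "0 0 0.04 0 0 0 1; 0 0 0 0 0 0 1; 0 0 0 0 0 0 1; 0 0 0 0 0 0 1; 0 0 0 0 0 0 1"
}}

```text
time_s: 17.0
ee_pos: [613.6, 47.0, 114.6]
tcp_rot: [3.141, 0.003, 2.909]
ft_force: [-0.0, -0.4, 14.0]
gripper_width: 18.8
```

```bash
python3 - <<'E'
from h import *
s=read_state();print(s['ee_pos'],s['ft_force'],s['gripper_width'])
p,d,cal=grab('scene');c=cloud(d,cal)
r=c[(np.hypot(c[:,0]-609.5,c[:,1]-47)<24)&(c[:,2]<112)&(c[:,2]>60)]
from scipy.optimize import least_squares
q=r[r[:,2]<100];print(least_squares(lambda x:np.hypot(q[:,0]-x[0],q[:,1]-x[1])-19,[609,47],loss='soft_l1').x,len(q))
save('s7',np.hstack([cv2.resize(p[190:330,310:470],(400,350),interpolation=3),cv2.resize(p[200:340,250:410],(400,350),interpolation=3)]))
k=c[(np.hypot(c[:,0]-566,c[:,1]+134)<22)&(c[:,2]>105)];print('knob',k[:,:3].mean(0))
for u in ('shoulder',):
    a=c[(np.hypot(c[:,0]-609.5,c[:,1]-47)<24)];h,e=np.histogram(a[:,2],bins=np.arange(56,150,4));print(list(zip(e[:-1].tolist(),h.tolist())))
E
```

```text
[613.64194762  47.00049126 114.58779369] [-0.01435921 -0.41161989 13.98208469] 18.832749864851777
[610.283357   48.5069611] 145
knob [ 568.43256833 -134.62257116  112.51322867]
[(56, 0), (60, 5), (64, 14), (68, 6), (72, 4), (76, 6), (80, 10), (84, 13), (88, 22), (92, 35), (96, 30), (100, 40), (104, 72), (108, 59), (112, 15), (116, 19), (120, 27), (124, 36), (128, 41), (132, 43), (136, 45), (140, 79), (144, 38)]
```

View pics/s7.png

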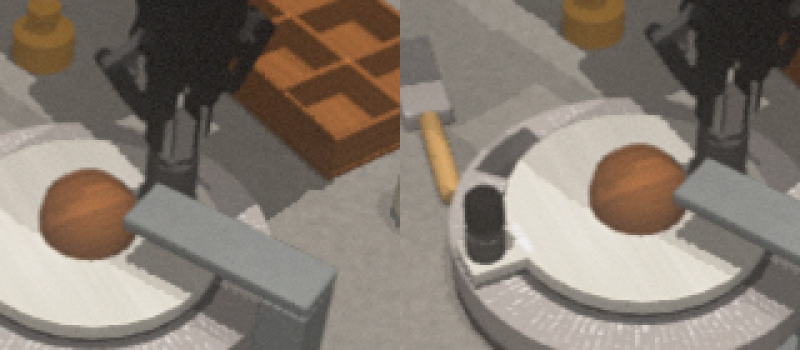

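The crop shows socket A upright and low on the boss, still in the jaws at (175,170). The plunger knob is down on its sleeve at (485,220). The shoulder reads about 107 mm (64+42 expected) and the rim stopped at the seat height. Handing in.

```bash
python3 - <<'E'
from h import *
print(ticket.job_done());s=read_state();print(s['time_s'],s['ee_pos'],s['ft_force'],s['gripper_width'])
E
```

```text
the job is handed in; nothing more can be done
None
the job is handed in; nothing more can be done
```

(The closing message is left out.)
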